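# Locate and bolt a tooling plate on a tray sealer's drawer

## Task

The tray sealer's drawer is out and its tooling plate lies loose on the bed: push the plate up against the two dowels and, keeping it on them, along against the nose of the end-stop screw, so that it bears firmly on all three at once (about 10 N is right; over 30 N on any of them spoils the setting). Then push the slide bolt fully into the notch in the plate's edge until it bears firmly on the plate and keeps it on the stop (again under 30 N), and let go of everything. Leave the spanner, the paper cup and the lunch tray where they are.

Things in the scene. Friction and masses are not known exactly. Their poses are not given: they have to be found in the camera images.
- plate: loose aluminium tooling plate flat on the drawer's bed: 180 (x) by 240 (y) by 12 thick, 0.4 to 0.7 kg, two open tray pockets, upright lift knob in the middle. Origin: centre of its underside; z up. Its +x edge goes on the dowels, its -y edge on the end stop; the bolt notch is in its +y edge. It drags about 1 to 2 N. Starts 35 to 65 mm short of the dowels, yawed up to 0.08 rad.
- plate_knob (a point): middle of the plate's lift knob, 32 mm above the plate's underside: black upright cylinder of 26 mm diameter, from 12 to 50 mm above the underside, at the plate's centre. Grip it from above.
- plate_edge_a (a point): point on the plate's straight +x edge face that comes to dowel_a: 90 mm in +x and 83 mm in +y from the plate's centre, half-way up the edge.
- plate_edge_b (a point): point on the plate's straight +x edge face that comes to dowel_b: 90 mm in +x and 67 mm in -y from the plate's centre, half-way up the edge.
- plate_end (a point): middle of the plate's -y edge face (120 mm from its centre), half-way up: the spot that meets the nose of the stop screw.
- plate_notch (a point): middle of the bottom of the bolt notch in the plate's +y edge, 104 mm in +y from the plate's centre, half-way up. The notch is open at the edge, 16 deep and 15 wide, cut through the full thickness.
- sealer: bench-top tray sealer, fixed: steel housing at its -y end, drawer pulled out to +y. Origin: on the table below the middle of the drawer's work area; z up. The flat dark bed, 300 (x) by 540 (y), has its top 60 above the table. x points across the drawer to the dowels, y along the drawer away from the housing. The plate is home when its +x edge is at x = 110 and square.
- dowel_a: fixed upright steel dowel, 12 diameter, 24 high, at x = 116, y = 50 on the sealer's bed. Origin: centre of its foot, on the bed.
- dowel_b: the other fixed steel dowel, same size, at x = 116, y = -100 on the sealer's bed. Origin: centre of its foot, on the bed.
- end_stop: fixed end-stop block on the bed, 50 by 30 by 26 high, carrying a 10 mm stop screw along +y whose axis is 6.5 above the bed. Origin: on the bed below the middle of the block's +y face, at x = 20, y = -170 of the sealer. The screw's nose stands 6 to 28 mm out of that face: where the last user left it, not measured, to be found by feel or sight. It does not give.
- bolt (a joint): travel of the slide bolt in m: 0 drawn fully back, growing as it slides along the sealer's -y towards the plate; it can go to 0.095. Starts at 0 to 0.006. It drags 3 N and stays where it is left. With the plate home it meets the notch's bottom at about 0.060 to 0.082.
- bolt_tip (a point): tip of the slide bolt's tapered nose, 6 above the bed: 12 mm round steel bar lying along y at x = 20 of the sealer, on the notch's line when the plate is home.
- bolt_knob (a point): middle of the bolt's upright black knob, 39 mm above the bed and 133 mm in +y from the bolt's tip: 18 mm diameter, from 22 to 56 mm above the bed. Grip or push it from above.
- spanner: bystander: steel spanner 130 long lying on the bed beside the bolt, about 95 mm from the bolt's line towards +x. Origin: its underside. Not to be moved.
- cup: bystander: upright paper cup, 84 wide, 110 high, on the table to the left. Origin: centre of its foot. Not to be moved.
- lunch_tray: bystander: closed black lunch tray, 142 by 192 by 38 high, on the table to the left. Origin: centre of its underside. Not to be moved.

How it is judged:
By the outcome, as a careful person would: the job done as asked, in the order asked, and still so for the second after the job is handed in, with the robot touching nothing.
It also fails if it takes over 59 s, if anything falls off the work surface, if the arm or the gripper's body presses on something with over 40 N, if the wrist force passes 120 N, or if a joint passes its speed limit or range.

## Robot

A 6-joint arm with a two-finger parallel gripper is mounted at the origin on the work surface. World frame = base frame: x ahead of the robot, y to its left, z up, the work surface at z = 0. Lengths are in m, angles in rad, forces in N, time in s.
With the tool pointing down it reaches from about 0.375 to 0.975 m from the base axis. Payload 3.8 kg.
Tool frame: the origin (TCP) lies on the centre line of the jaws, within the pads' length; the fingertips stand 14 mm ahead of it and the grasp point (between the pads) lies 5 mm behind it; z points along the fingers, x is the direction in which the jaws open and shut, and the axes are right-handed (so a half turn about z gives the same grasp; the last joint's range is limited). The gripper opens to 85 mm and grips with 20 to 120 N. Pads are 22 mm wide; open, the fingers measure 114 mm over their backs; the gripper's body (76 mm by 85 mm) begins 54 mm behind the grasp point. The pads swing forward as they close: fully open they stand 13 mm farther back than shut.
Start: joints at [-1.321, 0.264, 1.604, -0, 1.274, -0.037], TCP at [0.191, -0.647, 0.245] pointing down, gripper open.
Joint ranges: [-2.63, 2.63], [-0.94, 2.18], [0.31, 2.57], [-1.31, 4.45], [0, 2.66], [-2.55, 2.55]. Speed limits (rad/s): [2.57, 2.57, 3.14, 3.14, 3.14, 3.14].

## Interface

Orientations are given as a rotation vector (axis times angle).
In Python, from workcell import bot gives the robot as it stands. The module is installed in compiled form; this text tells all that it offers.
- The arm moves only by the tool arm_command, never from a script. Its argument "steps" is one flat list of numbers, 7 for each row, row after row: the shift along the tool's x, y, z in units of 30 mm (1.0 is 30 mm), then the turn, a rotation vector about the tool's x, y, z in units of 6 degrees (1.0 is 6 degrees), then the opening, from 0 (shut) to 1 (fully open). In form: [tx, ty, tz, ax, ay, az, fingers, tx, ty, tz, ax, ay, az, fingers, ...]. A call has 1 to 10 rows; each row shifts and turns the commanded pose from where the row before left it, along the tool's axes as they then stand; what a row does not reach is not made up. A row lasts 1/8 s, in which the tool goes at most 62.5 mm and 10.7 degrees, less where a joint would pass 70% of its speed; a pose out of reach is approached as far as the arm can. A call is refused whole if a number of a shift passes 1 or a number of a turn 1, either way. A call with a gripper value outside its range is refused whole. The fingers move at their own pace and stop on an object; "squeeze" is the grip in N (left out, the last holds). Time passes only in rows, so rows that do not move let the fingers close. It gives the time, the measured TCP pose, the force and the opening at its end, in the units of the state.
- bot.read_state(): the state, without advancing time (a new reading comes with each control period).
- bot.read_camera(name): name is "side" or "top" or "wrist"; returns a dict with "img" (420x560x3 uint8, red, green, blue), "camera_matrix" (3x3 intrinsics, pixels), "k1" (the pictures are not rectified: a ray, as slopes to the right and down, at radius r is drawn at 1 + k1 r^2 times it, then the intrinsics apply), "pose" (4x4, takes a point from camera to world coordinates); the wrist camera has in their place "T_tool_cam" (4x4, takes a point from camera to tool coordinates, whose origin is the TCP and whose axes are the tool frame's). Camera axes: x right, y down, z forward; pixel columns grow to the right and rows downward; lengths in m; the calibration is good to about 2 mm. A picture is of the moment at which its call begins: read the wrist's pose just before it. There is no depth.
- bot.finish_job(): hands the job in, once; it reports no verdict.
The state is a dict: "time": time; "q": joint angles; "joint_vel": joint speeds; "joint_torque": joint torques, N m; "tool_pos": TCP position; "tcp_rot": TCP orientation; "wrist_force": force on the tool from outside, world axes, zero at the start; "torque": the same for the moment, N m; "width": opening from 0.0 (shut) to 1.0 (fully open).
Only numpy, scipy, OpenCV 4.12 (cv2) and the standard library are available. Lean on these libraries where they do the work, as an engineer would, in place of code of your own. Each camera call takes 0.05 s, during which the arm holds its last target.

## Working session

There is one attempt and no reset: what is moved stays moved. The work goes in short steps, Python scripts to look and compute and a tool call to move; the robot and the scene stay as the last step left them, time stands still between calls to the robot, and variables do not carry over. Pictures are saved under pics/ and viewed, and the job is handed in when it is done.

Besides the shell and the picture viewer there is one more tool, called after "Emit:" as name(argument=value, ...) on one line, values as JSON. arm_command: Moves the arm, as the interface text tells. Its arguments: {"type":"object","properties":{"steps":{"type":"array","items":{"type":"number"}},"squeeze":{"type":"number"}},"required":["steps"]}

```bash
mkdir -p pics
python3 - <<'E'
from workcell import bot
import cv2,numpy as np
s=bot.read_state()
for k,v in s.items(): print(k,np.round(v,4))
for n in("side","top","wrist"):
    c=bot.read_camera(n); cv2.imwrite(f"pics/{n}0.png",c["img"][:,:,::-1])
    print(n,c["camera_matrix"],c["k1"]); print(np.round(c.get("pose",c.get("T_tool_cam")),4))
    np.savez(f"{n}0.npz",**c)
E
```

```text
time 0.0
q [-1.3209  0.2648  1.6054 -0.      1.2737 -0.0369]
joint_vel [ 0.0006  0.     -0.0005  0.0008 -0.0015  0.0022]
joint_torque [-1.40000e-03 -5.15115e+01 -3.67311e+01 -0.00000e+00  1.30000e-02
  0.00000e+00]
tool_pos [ 0.1907 -0.6467  0.2439]
tcp_rot [-2.5149  1.8804  0.0028]
wrist_force [-0.2959 -0.507  -0.69  ]
torque [ 0.0459 -0.0025  0.0064]
width 1.0023
side [[389.69185022   0.         271.82537225]
 [  0.         389.69185022 209.66141605]
 [  0.           0.           1.        ]] -0.07217037935544657
[[-0.7773 -0.4684  0.4201  0.201 ]
 [-0.6292  0.5748 -0.5233  0.5744]
 [ 0.0036 -0.671  -0.7414  0.7571]
 [ 0.      0.      0.      1.    ]]
top [[474.28124128   0.         275.18507987]
 [  0.         474.28124128 210.74190797]
 [  0.           0.           1.        ]] -0.10083078112271304
[[-0.0016 -0.9969  0.0782  0.4899]
 [-1.      0.0022  0.0079  0.1065]
 [-0.008  -0.0781 -0.9969  1.2602]
 [ 0.      0.      0.      1.    ]]
wrist [[368.08016935   0.         274.22293781]
 [  0.         368.08016935 207.10457381]
 [  0.           0.           1.        ]] -0.0011254025068799477
[[ 1.000e+00  4.000e-04 -6.000e-04 -3.000e-04]
 [-2.000e-04  9.601e-01  2.796e-01 -7.080e-02]
 [ 7.000e-04 -2.796e-01  9.601e-01 -1.287e-01]
 [ 0.000e+00  0.000e+00  0.000e+00  1.000e+00]]
```

View pics/side0.png

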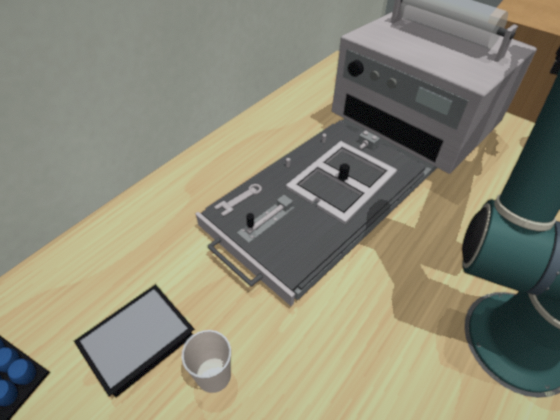

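View pics/top0.png

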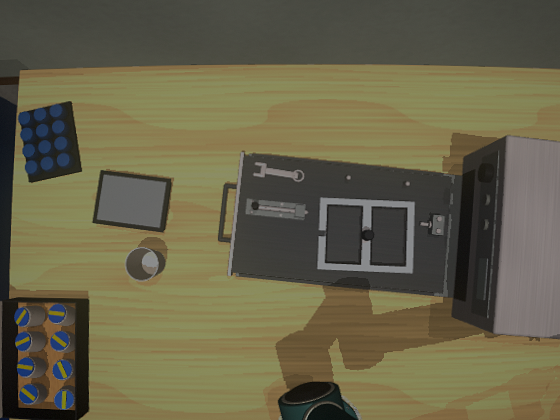

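View pics/wrist0.png

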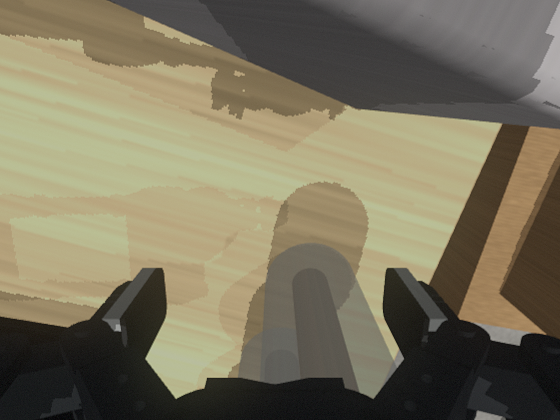

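The side and top views show the whole drawer. In the top view the dowels are near (349,178) and (407,184), the plate knob near (368,235), the bolt knob near (255,206) and the stop near (436,224). I'll zoom in.

```bash
cat > h.py <<'E'
import numpy as np,cv2
def ray(c,uv,T=None):
    K=c["camera_matrix"];k1=float(c["k1"])
    p=cv2.undistortPoints(np.array(uv,float).reshape(-1,1,2),K,np.array([k1,0,0,0.])).reshape(-1,2)
    T=c["pose"] if T is None else T
    d=np.c_[p,np.ones(len(p))]@T[:3,:3].T
    return T[:3,3],d
def onz(c,uv,z,T=None):
    o,d=ray(c,uv,T); return o+d*((z-o[2])/d[:,2])[:,None]
def tri(c1,u1,c2,u2):
    o1,d1=ray(c1,u1);o2,d2=ray(c2,u2);d1=d1[0];d2=d2[0]
    t=np.linalg.lstsq(np.c_[d1,-d2],o2-o1,rcond=None)[0]
    a=o1+d1*t[0];b=o2+d2*t[1];return (a+b)/2,np.linalg.norm(a-b)
def wristT(c,s):
    T=np.eye(4);T[:3,:3]=cv2.Rodrigues(np.array(s["tcp_rot"],float))[0];T[:3,3]=s["tool_pos"]
    return T@c["T_tool_cam"]
def proj(c,P,T=None):
    T=np.linalg.inv(c["pose"] if T is None else T)
    return cv2.projectPoints(np.array(P,float).reshape(-1,3),cv2.Rodrigues(T[:3,:3])[0],T[:3,3],c["camera_matrix"],np.array([float(c["k1"]),0,0,0]))[0].reshape(-1,2)
E
python3 - <<'E'
import cv2
t=cv2.imread("pics/top0.png");s=cv2.imread("pics/side0.png")
cv2.imwrite("pics/topz.png",cv2.resize(t[145:300,220:460],(800,517),interpolation=cv2.INTER_CUBIC))
cv2.imwrite("pics/sidez.png",cv2.resize(s[110:300,195:435],(758,600),interpolation=cv2.INTER_CUBIC))
E
```

```text
(no output)
```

View pics/topz.png

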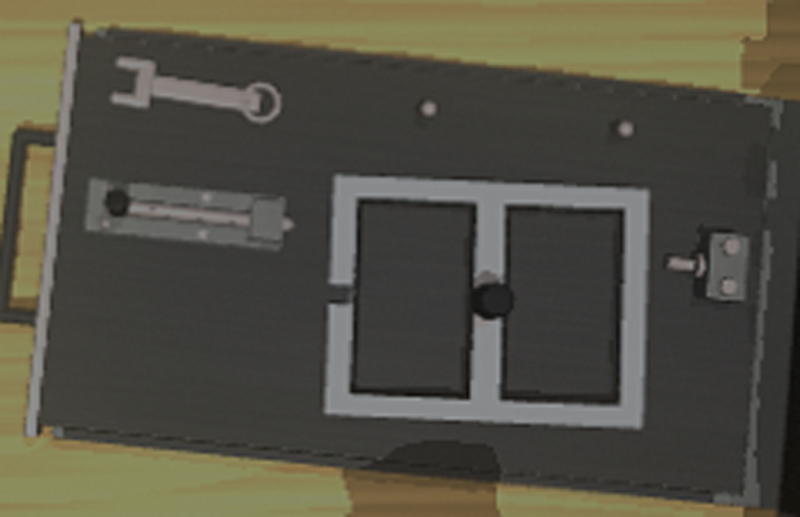

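View pics/sidez.png

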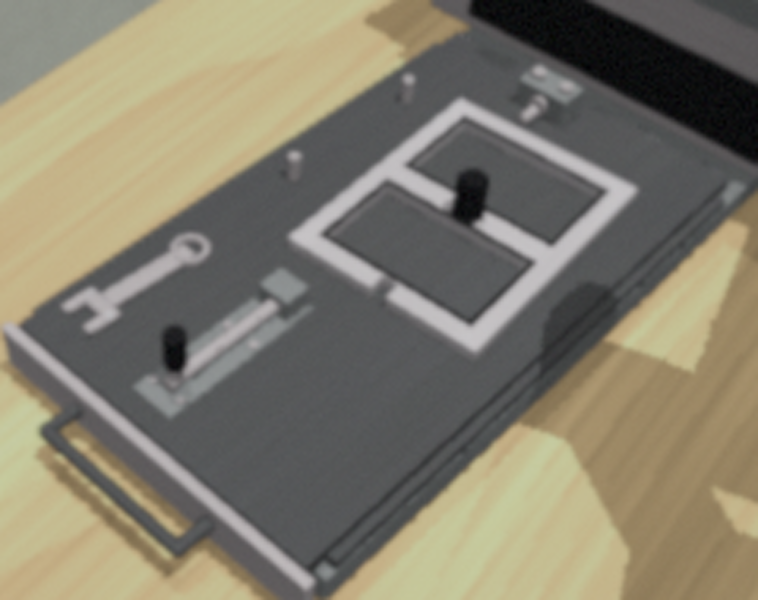

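The zooms are clear: plate corners at (334,177), (650,188), (642,428) and (325,414) in the 3.33x top zoom, both dowel tops, and a stop screw sticking out about 12 mm or more. Next I'll turn these into positions.

Run:
```python
import numpy as np,cv2
from h import *
c=dict(np.load("top0.npz"));s=dict(np.load("side0.npz"))
f=lambda p:np.array(p,float).reshape(-1,2)/3.3333-0.35+[220,145]
fs=lambda p:np.array(p,float).reshape(-1,2)/3.158-0.34+[195,110]
da,db=onz(c,f([(429,106),(626,127)]),.084)
print("dowels top",da,db,np.linalg.norm(da-db))
ds=onz(s,fs([(295,156),(409,79)]),.084);print("dowels side",ds)
ey=(da-db)[:2];ey/=np.linalg.norm(ey);ex=np.array([ey[1],-ey[0]])
# sealer frame; S origin
S=(da[:2]+db[:2])/2-ex*.116+ey*.025
print("ex",ex,"ey",ey,"S",S,"yaw",np.arctan2(ex[1],ex[0]))
to=lambda P:np.c_[(P[:,:2]-S)@ex,(P[:,:2]-S)@ey]*1000
# plate by mask
img=c["img"].astype(int);m=((img.min(2)>95)&((img.max(2)-img.min(2))<35)).astype(np.uint8)
m[:195]=0;m[280:]=0;m[:,:310]=0;m[:,418:]=0
cn=max(cv2.findContours(m,0,2)[0],key=cv2.contourArea);r=cv2.minAreaRect(cn);print(r)
P=onz(c,cv2.boxPoints(r),.072);print("plate corners",np.round(to(P),1))
P2=onz(c,f([(334,177),(650,188),(642,428),(325,414)]),.072);q=to(P2);print(np.round(q,1),q.mean(0))
print("sides",[np.linalg.norm(P2[i]-P2[i-1]) for i in range(4)])
P3=onz(s,fs([(290,237),(464,98),(636,188),(476,350)]),.072);q=to(P3);print("side",np.round(q,1),q.mean(0))
print("knob top z.11",to(onz(c,f([(492,300)]),.110)), "side",to(onz(s,fs([(473,180)]),.11)))
print("bolt knob z.116",to(onz(c,f([(117,202)]),.116)),"side",to(onz(s,fs([(175,335)]),.116)))
print("bolt tip z.066",to(onz(c,f([(294,225)]),.066)))
print("nose z.0665",to(onz(c,f([(669,263)]),.0665)),"blockface z.086",to(onz(c,f([(711,265)]),.086)))
for n,p,z in(("knob",(492,300),.11),("boltknob",(117,202),.116)): print(n,onz(c,f([p]),z))
```

```text
dowels top [ 0.66788471 -0.06768935  0.084     ] [ 0.65195368 -0.21690153  0.084     ] 0.1500602288103221
dowels side [[ 0.66266249 -0.06810107  0.084     ]
 [ 0.64780898 -0.21749786  0.084     ]]
ex [ 0.9943486  -0.10616428] ey [0.10616428 0.9943486 ] S [ 0.54722886 -0.10512167] yaw -0.10636472616176029
((365.9096374511719, 235.01834106445312), (95.4267807006836, 71.94284057617188), 2.563770294189453)
plate corners [[-121.6  105.6]
 [  58.5  115.3]
 [  73.1 -126.7]
 [-108.2 -133.9]]
[[  56.5  115.1]
 [  73.4 -125.3]
 [-108.  -134.6]
 [-121.5  104.3]] [-24.91490694 -10.12407513]
sides [np.float64(0.17831008081808758), np.float64(0.2410046571190457), np.float64(0.1815952054990898), np.float64(0.23934171657197723)]
side [[  55.   113.2]
 [  68.6 -128.2]
 [-108.1 -136.2]
 [-123.2  102. ]] [-26.94299189 -12.28664021]
knob top z.11 [[-25.48466146  -5.56558343]] side [[-28.39830922  -7.65527322]]
bolt knob z.116 [[ 16.86858009 273.5250543 ]] side [[ 13.64036566 274.04934472]]
bolt tip z.066 [[ 17.62265614 141.27348743]]
nose z.0665 [[  18.42891654 -146.13702766]] blockface z.086 [[  18.61620329 -172.44065138]]
knob [[ 0.52129736 -0.10795024  0.11      ]]
boltknob [[0.5930407  0.16506674 0.116     ]]
```

Run:
```python
import cv2,numpy as np
t=cv2.imread("pics/top0.png");s=cv2.imread("pics/side0.png")
a=cv2.resize(t[125:345,430:560],None,fx=2.7,fy=2.7);b=cv2.resize(s[0:190,320:560],None,fx=1.8,fy=1.8)
o=np.zeros((600,800,3),np.uint8);o[:a.shape[0],:a.shape[1]]=a;o[:b.shape[0],360:360+b.shape[1]]=b
cv2.imwrite("pics/house.png",o)
```

```text
(no output)
```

View pics/house.png

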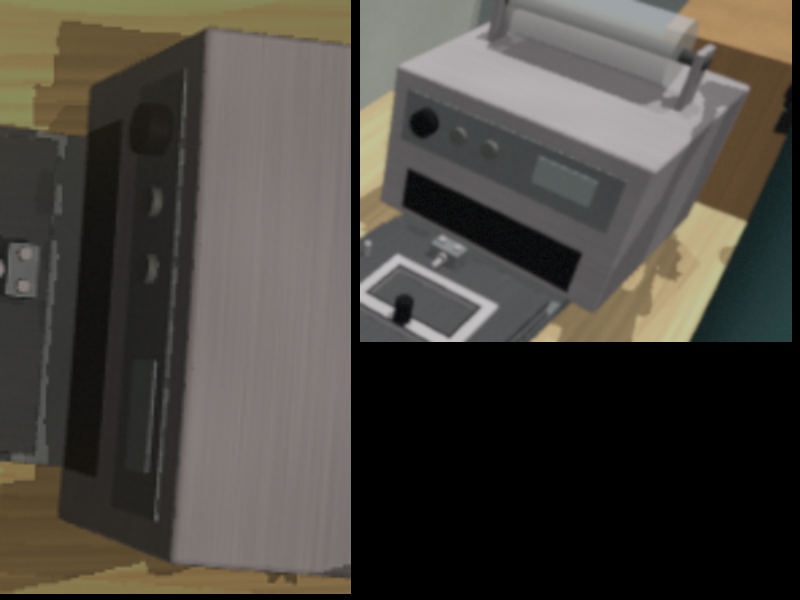

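Run:
```python
import numpy as np
from h import *
c=dict(np.load("top0.npz"));s=dict(np.load("side0.npz"))
A=[430+172/2.7,125+562/2.7];B=[320+(655-360)/1.8,168/1.8]
print("near top",tri(c,A,s,B))
A=[430+208/2.7,125+30/2.7];B=[320+(400-360)/1.8,68/1.8];print("far top",tri(c,A,s,B))
A=[430+60/2.7,125+517/2.7];print("near bottom",onz(c,A,0),onz(s,[320+(590-360)/1.8,310/1.8],0))
print("back near top",onz(s,[320+(747-360)/1.8,88/1.8],.26))
```

```text
near top (array([ 0.31224193, -0.33338608,  0.29732211]), np.float64(0.0012205214963476928))
far top (array([ 0.72314412, -0.38208143,  0.28762243]), np.float64(0.003967611264467856))
near bottom [[ 0.30511619 -0.35463945  0.        ]] [[ 3.23646085e-01 -4.00329374e-01  1.11022302e-16]]
back near top [[ 0.27981943 -0.78140237  0.26      ]]
```

```bash
cat > plan.py <<'E'
import numpy as np,cv2
from h import *
def plan(s,tgt,head,n,w=1.0,p=2):
    """straight line, linear heading; print tool-axis rows"""
    R=cv2.Rodrigues(np.array(s["tcp_rot"],float))[0];h0=np.arctan2(R[1,0],R[0,0])
    d=(np.array(tgt)-s["tool_pos"])/n;dh=(head-h0)/n
    out=[]
    for i in range(n):
        h=h0+dh*i
        x=np.array([np.cos(h),np.sin(h),0]);y=np.array([np.sin(h),-np.cos(h),0])
        out+=[round(x@d/.03,p),round(y@d/.03,p),round(-d[2]/.03,p),0,0,round(-np.degrees(dh)/6,p),w]
        # head increases CCW from above; tool z is down -> sign flips
    print("h0",h0,"dh/row",dh);
    for i in range(n): print(out[7*i:7*i+7])
E
python3 - <<'E'
from plan import *
s=dict(tool_pos=np.array([.127,-.428,.424]),tcp_rot=[-2.5149,1.8804,0.0028])
plan(s,[.515,-.10,.36],-.06,16)
E
```

```text
h0 -1.2840596079966886 dh/row 0.07650372549979303
[np.float64(-0.43), np.float64(-0.97), np.float64(0.13), 0, 0, np.float64(-0.73), 1.0]
[np.float64(-0.35), np.float64(-1.0), np.float64(0.13), 0, 0, np.float64(-0.73), 1.0]
[np.float64(-0.27), np.float64(-1.02), np.float64(0.13), 0, 0, np.float64(-0.73), 1.0]
[np.float64(-0.2), np.float64(-1.04), np.float64(0.13), 0, 0, np.float64(-0.73), 1.0]
[np.float64(-0.12), np.float64(-1.05), np.float64(0.13), 0, 0, np.float64(-0.73), 1.0]
[np.float64(-0.03), np.float64(-1.06), np.float64(0.13), 0, 0, np.float64(-0.73), 1.0]
[np.float64(0.05), np.float64(-1.06), np.float64(0.13), 0, 0, np.float64(-0.73), 1.0]
[np.float64(0.13), np.float64(-1.05), np.float64(0.13), 0, 0, np.float64(-0.73), 1.0]
[np.float64(0.21), np.float64(-1.04), np.float64(0.13), 0, 0, np.float64(-0.73), 1.0]
[np.float64(0.29), np.float64(-1.02), np.float64(0.13), 0, 0, np.float64(-0.73), 1.0]
[np.float64(0.36), np.float64(-0.99), np.float64(0.13), 0, 0, np.float64(-0.73), 1.0]
[np.float64(0.44), np.float64(-0.96), np.float64(0.13), 0, 0, np.float64(-0.73), 1.0]
[np.float64(0.51), np.float64(-0.93), np.float64(0.13), 0, 0, np.float64(-0.73), 1.0]
[np.float64(0.58), np.float64(-0.89), np.float64(0.13), 0, 0, np.float64(-0.73), 1.0]
[np.float64(0.65), np.float64(-0.84), np.float64(0.13), 0, 0, np.float64(-0.73), 1.0]
[np.float64(0.71), np.float64(-0.79), np.float64(0.13), 0, 0, np.float64(-0.73), 1.0]
```

Emit:
arm_command(steps=[-0.95, 0, -0.75, 0, 0, 0, 1, -0.95, 0, -0.75, 0, 0, 0, 1, -0.95, 0, -0.75, 0, 0, 0, 1, -0.95, 0, -0.75, 0, 0, 0, 1, -0.95, 0, -0.75, 0, 0, 0, 1, -0.95, 0, -0.75, 0, 0, 0, 1, -0.95, 0, -0.75, 0, 0, 0, 1, -0.95, 0, -0.75, 0, 0, 0, 1])

```text
time: 1.15
tool_pos: [0.1261, -0.4276, 0.4257]
tcp_rot: [-2.516, 1.881, 0.001]
wrist_force: [-1.4, -1.1, -0.9]
width: 1.005
```

Emit:
arm_command(steps=[-0.43, -0.95, 0, 0, 0, -0.73, 1, -0.35, -0.98, 0, 0, 0, -0.73, 1, -0.27, -1, 0, 0, 0, -0.73, 1, -0.2, -1, 0, 0, 0, -0.73, 1, -0.12, -1, 0, 0, 0, -0.73, 1, -0.03, -1, 0, 0, 0, -0.73, 1, 0.05, -1, 0.1, 0, 0, -0.73, 1, 0.13, -1, 0.2, 0, 0, -0.73, 1, 0.21, -1, 0.2, 0, 0, -0.73, 1, 0.29, -1, 0.2, 0, 0, -0.73, 1])

```text
time: 2.4
tool_pos: [0.3611, -0.23, 0.4038]
tcp_rot: [3.037, -0.803, -0.0]
wrist_force: [-0.5, -0.3, 0.4]
width: 0.998
```

Emit:
arm_command(steps=[0.36, -0.99, 0.3, 0, 0, -0.73, 1, 0.44, -0.96, 0.3, 0, 0, -0.73, 1, 0.51, -0.93, 0.3, 0, 0, -0.73, 1, 0.58, -0.89, 0.3, 0, 0, -0.73, 1, 0.65, -0.84, 0.3, 0, 0, -0.73, 1, 0.71, -0.79, 0.3, 0, 0, -0.73, 1, 0, 0, 0, 0, 0, 0, 1])

```text
time: 3.28
tool_pos: [0.5066, -0.1064, 0.3486]
tcp_rot: [-3.139, 0.092, 0.004]
wrist_force: [0.9, -0.9, 0.3]
width: 1.001
```

```bash
cat > shot.py <<'E'
import sys;from workcell import bot
from h import *
def shot(n,name):
    s=bot.read_state();c=bot.read_camera(n);cv2.imwrite(f"pics/{name}.png",c["img"][:,:,::-1])
    T=wristT(c,s) if n=="wrist" else c["pose"]
    np.savez(f"{name}.npz",img=c["img"],camera_matrix=c["camera_matrix"],k1=c["k1"],pose=T);return s
if __name__=="__main__":
    s=shot(sys.argv[1],sys.argv[2]);print(s["time"],np.round(s["tool_pos"],4),np.round(s["tcp_rot"],4),np.round(s["wrist_force"],2),np.round(s["torque"],3),round(float(s["width"]),3),np.round(s["q"],2))
E
python3 shot.py wrist w1
```

```text
3.275 [ 0.5066 -0.1064  0.3486] [-3.1393  0.0917  0.0045] [ 0.87 -0.88  0.27] [-0.017 -0.016 -0.041] 1.001 [-0.26 -0.08  1.79  0.    1.43 -0.2 ]
```

View pics/w1.png

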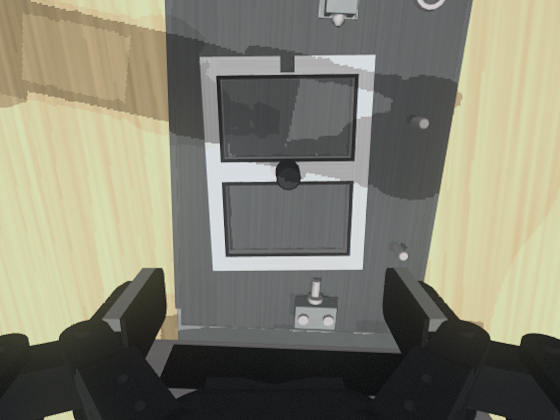

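The wrist view shows the plate with corners near (200,57), (375,55), (363,269) and (213,271). The knob is at (288,174), the dowel tops at (424,124) and (404,256), the stop nose at (315,280) and the bolt tip at (338,22). I'll zoom in to refine these.

Run:
```python
import cv2,numpy as np
t=cv2.imread("pics/w1.png")
z=lambda x,y,w,h,k:cv2.resize(t[y:y+h,x:x+w],None,fx=k,fy=k,interpolation=cv2.INTER_CUBIC)
o=np.zeros((600,800,3),np.uint8)
o[:300,:400]=z(380,100,80,60,5);o[:300,400:]=z(370,230,80,60,5)
o[300:,:400]=z(285,262,80,60,5);o[300:,400:]=z(250,145,80,60,5)
cv2.imwrite("pics/z1.png",o)
```

```text
(no output)
```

View pics/z1.png

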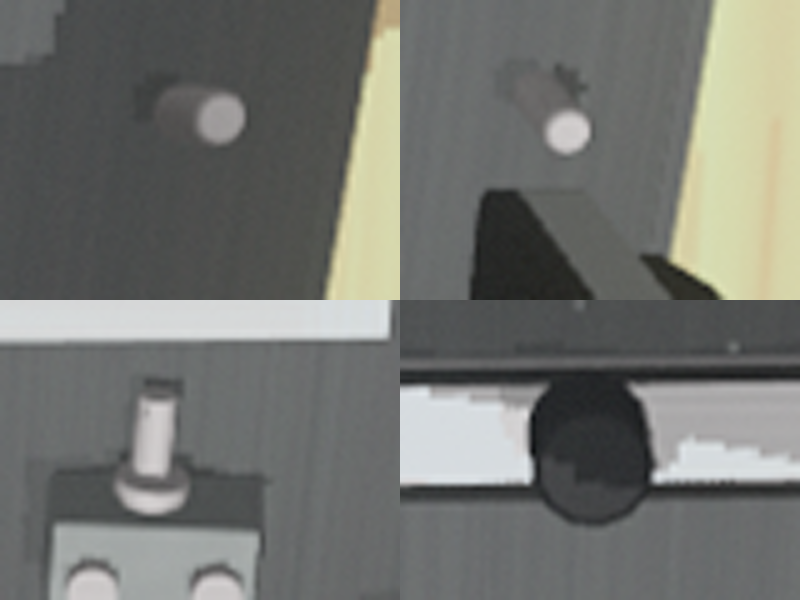

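Run:
```python
from h import *
c=dict(np.load("w1.npz"))
q=lambda uv,z:onz(c,np.array(uv,float)-.4,z)
da=q((424,123.6),.084)[0];db=q((403.6,256.2),.084)[0];print(da,db,np.linalg.norm(da-db))
ey=(da-db)[:2];ey/=np.linalg.norm(ey);ex=np.array([ey[1],-ey[0]])
S=(da[:2]+db[:2])/2-ex*.116+ey*.025;print("S",S,"yaw",np.arctan2(ex[1],ex[0]))
to=lambda P:np.c_[(P[:,:2]-S)@ex,(P[:,:2]-S)@ey]*1000
# edge fits: threshold mask
P=q([(200.5,57.5),(375,55.5),(363.5,269),(213,271)],.072);t=to(P);print(np.round(t,1),t.mean(0))
print("sides",[np.linalg.norm(P[i]-P[i-1]) for i in range(4)])
print("yaw rel",np.arctan2(-(t[1]-t[2])[0],(t[1]-t[2])[1]),np.arctan2(-(t[0]-t[3])[0],(t[0]-t[3])[1]),np.arctan2((t[1]-t[0])[1],(t[1]-t[0])[0]))
k=q((288.4,178.6),.110);print("knob",k,to(k))
print("nose",to(q((316.4,280.6),.0665)),to(q((316.4,280.6),.0715)),"block face top z.086",to(q((316,262+225/5),.086)))
print("bolt tip",to(q((338,24),.066)))
```

```text
[ 0.66362417 -0.06702474  0.084     ] [ 0.64822527 -0.21597033  0.084     ] 0.1497394909653825
S [ 0.54311069 -0.10470088] yaw -0.10302007965499593
[[-118.5  104.9]
 [  60.   114.8]
 [  75.  -123.7]
 [-106.1 -134.8]] [-22.41878003  -9.71054895]
sides [np.float64(0.24009861740465077), np.float64(0.1788308564929374), np.float64(0.2389871940780064), np.float64(0.18138656756921756)]
yaw rel 0.06254491046172819 0.051880418397775296 0.055132126096039444
knob [[ 0.51917267 -0.11182469  0.11      ]] [[-23.07850621  -9.54777892]]
nose [[  20.32959004 -144.56815022]] [[  19.60756029 -142.01325771]] block face top z.086 [[  19.70582685 -169.52821923]]
bolt tip [[ 20.35999663 143.50532471]]
```

Emit:
arm_command(steps=[0.14, 0.05, 1, 0, 0, 0, 1, 0.14, 0.05, 1, 0, 0, 0, 1, 0.15, 0.055, 1, 0, 0, 0, 1, 0, 0, 1, 0, 0, 0, 1, 0, 0, 0.8, 0, 0, 0, 1, 0, 0, 0, 0, 0, 0, 1], squeeze=50)

```text
time: 4.08
tool_pos: [0.5167, -0.1136, 0.2045]
tcp_rot: [-3.139, 0.098, 0.007]
wrist_force: [-0.1, -0.0, 1.1]
width: 1.001
```

```bash
python3 shot.py wrist w2
```

```text
4.075 [ 0.5167 -0.1136  0.2045] [-3.1394  0.098   0.007 ] [-0.12 -0.02  1.12] [ 0.011 -0.028  0.014] 1.001 [-0.26  0.02  1.96 -0.    1.17 -0.2 ]
```

View pics/w2.png

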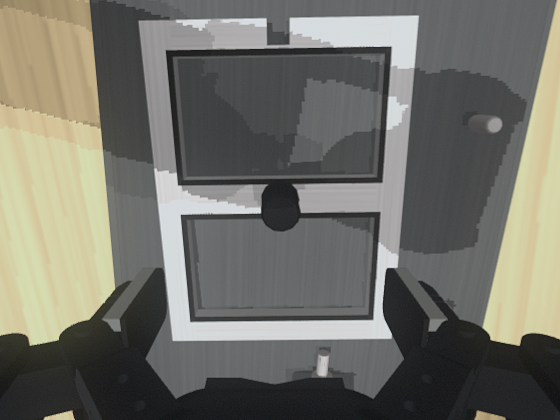

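Run:
```python
from h import *
c=dict(np.load("w2.npz"))
print(onz(c,[(280.5,212)],.11))
from workcell import bot
s=bot.read_state();print(s["tool_pos"])
R=cv2.Rodrigues(s["tcp_rot"])[0];print(R)
```

```text
[[ 0.52012883 -0.11067346  0.11      ]]
[ 0.51796858 -0.11382508  0.20615725]
[[ 9.98063832e-01 -6.21813909e-02 -1.43600608e-03]
 [-6.21813544e-02 -9.98064865e-01  7.00964790e-05]
 [-1.43758591e-03  1.93320423e-05 -9.99998966e-01]]
```

Emit:
arm_command(steps=[0, 0, 0.95, 0, 0, 0, 1, 0, 0, 0.95, 0, 0, 0, 1, 0, 0, 0.95, 0, 0, 0, 1, 0, 0, 0.85, 0, 0, 0, 1, 0, 0, 0, 0, 0, 0, 1, 0, 0, 0, 0, 0, 0, 1])

```text
time: 4.88
tool_pos: [0.5203, -0.1138, 0.0974]
tcp_rot: [3.139, -0.096, 0.005]
wrist_force: [0.2, 0.3, 0.4]
width: 1.002
```

```bash
python3 shot.py wrist w3; python3 shot.py side s3; python3 -c "
import cv2;s=cv2.imread('pics/s3.png');cv2.imwrite('pics/s3z.png',cv2.resize(s[60:300,195:475],(700,600)))"
```

```text
4.875 [ 0.5203 -0.1138  0.0974] [ 3.1393 -0.0961  0.0047] [0.25 0.25 0.43] [-0.03  -0.019  0.021] 1.002 [-0.26  0.14  2.05 -0.    0.95 -0.2 ]
4.925 [ 0.5206 -0.1138  0.0976] [ 3.1392 -0.0959  0.0058] [ 0.56  0.26 -0.57] [0.013 0.01  0.02 ] 0.998 [-0.26  0.14  2.05 -0.    0.95 -0.2 ]
```

View pics/s3z.png

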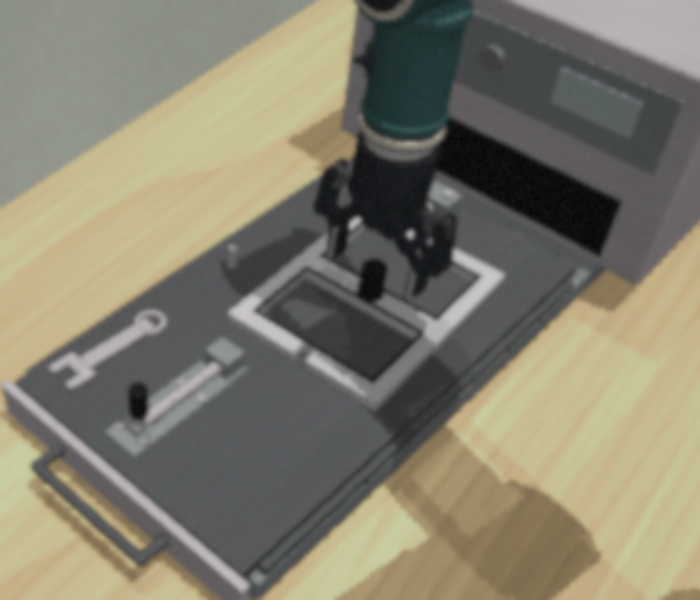

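View pics/w3.png

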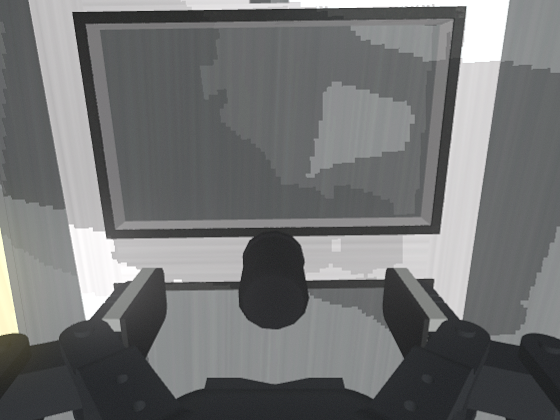

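Run:
```python
from h import *
c=dict(np.load("w3.npz"))
print(onz(c,[(273,296)],.11),proj(c,[[.5203,-.1138,.11]]))
```

```text
[[ 0.51994808 -0.10911997  0.11      ]] [[274.79709133 307.63595613]]
```

Emit:
arm_command(steps=[0, -0.13, 0.12, 0, 0, 0, 1, 0, 0, 0, 0, 0, 0, 0.25, 0, 0, 0, 0, 0, 0, 0.1, 0, 0, 0, 0, 0, 0, 0, 0, 0, 0, 0, 0, 0, 0, 0, 0, 0, 0, 0, 0, 0], squeeze=50)

```text
time: 5.72
tool_pos: [0.5194, -0.1094, 0.092]
tcp_rot: [-3.14, 0.096, -0.001]
wrist_force: [-0.8, 0.5, 1.3]
width: 0.285
```

```bash
python3 shot.py wrist w4
```

```text
5.725 [ 0.5194 -0.1094  0.092 ] [-3.1401e+00  9.5700e-02 -7.0000e-04] [-0.82  0.5   1.29] [0.046 0.017 0.047] 0.285 [-0.25  0.14  2.06  0.    0.94 -0.19]
```

View pics/w4.png

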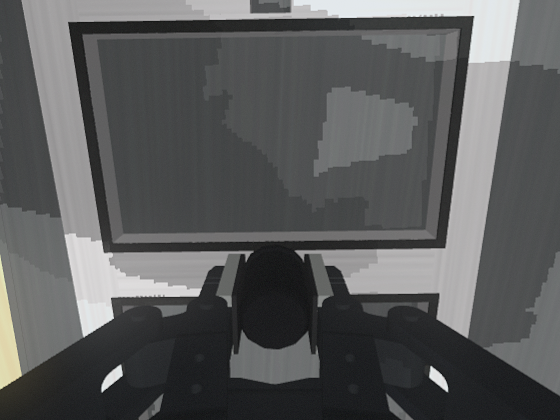

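Emit:
arm_command(steps=[0, 0, 0, 0, 0, 0, 0, 0.1, 0, 0, 0, 0, 0.14, 0, 0.2, 0, 0, 0, 0, 0.2, 0, 0.25, 0, 0, 0, 0, 0.2, 0, 0.25, 0, 0, 0, 0, 0, 0, 0.2, 0, 0, 0, 0, 0, 0, 0.1, 0, 0, 0, 0, 0, 0, 0, 0, 0, 0, 0, 0, 0, 0, 0, 0, 0, 0, 0, 0])

```text
time: 6.9
tool_pos: [0.5522, -0.1128, 0.092]
tcp_rot: [3.136, -0.184, 0.001]
wrist_force: [-1.5, 0.2, 4.0]
width: 0.287
```

```bash
python3 shot.py wrist w5; python3 shot.py top t5; python3 -c "
import cv2;s=cv2.imread('pics/t5.png');cv2.imwrite('pics/t5z.png',cv2.resize(s[145:300,220:460],(800,517),interpolation=2))"
```

```text
6.9 [ 0.5522 -0.1128  0.092 ] [ 3.136e+00 -1.844e-01  1.100e-03] [-1.53  0.16  4.04] [0.    0.138 0.012] 0.287 [-0.25  0.2   1.99 -0.    0.95 -0.13]
6.95 [ 0.5522 -0.1128  0.092 ] [ 3.136e+00 -1.845e-01  1.200e-03] [-0.4  -0.19  4.96] [-0.006  0.124  0.017] 0.288 [-0.25  0.2   1.99 -0.    0.95 -0.13]
```

View pics/t5z.png

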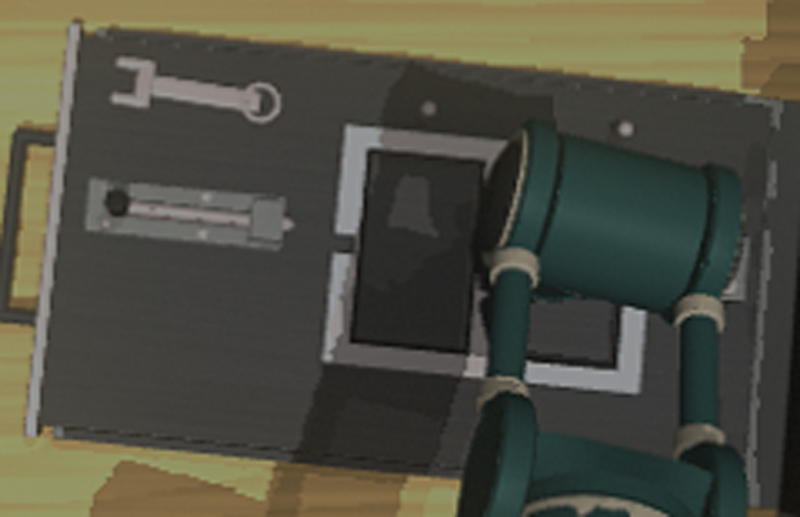

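View pics/w5.png

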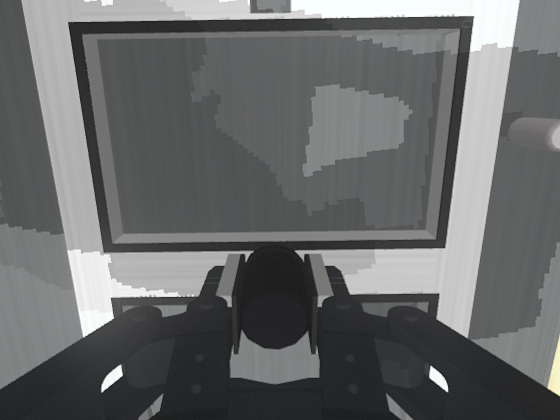

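Run:
```python
from h import *
c=dict(np.load("t5.npz"));f=lambda p:np.array(p,float).reshape(-1,2)/3.3333-0.35+[220,145]
d=onz(c,f([(429,106),(626,127)]),.084)
p=onz(c,f([(345,126),(323,361),(640,393)]),.072)
ey=(d[0]-d[1])[:2];ey/=np.linalg.norm(ey);ex=np.array([ey[1],-ey[0]]);S=(d[0]+d[1])[:2]/2-ex*.116+ey*.025
t=np.c_[(p[:,:2]-S)@ex,(p[:,:2]-S)@ey]*1000;print(np.round(t,1))
v=t[0]-t[1];print("yaw",np.arctan2(v[1],v[0]));v=t[1]-t[2];print(np.arctan2(-v[0],v[1]))
w=dict(np.load("w5.npz"));Sw=np.array([.54311,-.10470]);y=-.103;e=np.array([np.cos(y),np.sin(y)]);g=np.array([-e[1],e[0]])
# right edge of plate in wrist view: points along edge top
q=onz(w,[(518,5),(471,330)],.072)[:,:2]-Sw;q=np.c_[q@e,q@g]*1000;print(q);v=q[0]-q[1];print(np.arctan2(-v[0],v[1]))
```

```text
[[  96.   110.6]
 [ -82.3  109.8]
 [ -82.  -130.8]]
yaw 0.004482305133003584
0.0012839245788395745
[[ 99.63122945  95.95981174]
 [100.8702639  -40.06204738]]
0.009108831395116607
```

Emit:
arm_command(steps=[0.1, 0, -0.02, 0, 0, 0.04, 0, 0.1, 0, 0, 0, 0, 0, 0, 0.05, 0, 0, 0, 0, 0, 0, 0, 0, 0, 0, 0, 0, 0])

```text
time: 7.5
tool_pos: [0.5594, -0.1135, 0.092]
tcp_rot: [-3.136, 0.191, 0.0]
wrist_force: [-1.8, 0.5, 2.7]
width: 0.29
```

```bash
cat > st.py <<'E'
from workcell import bot
import numpy as np
s=bot.read_state();y=-.103;e=np.array([np.cos(y),np.sin(y)]);g=np.array([-e[1],e[0]])
p=s["tool_pos"][:2]-np.array([.54311,-.1047]);f=s["wrist_force"]
print("t",s["time"],"sealer xy mm",np.round([p@e*1000,p@g*1000],2),"z",round(s["tool_pos"][2],4),"F sealer",np.round([f[:2]@e,f[:2]@g,f[2]],2),"Tz",np.round(s["torque"],3),"head",2*np.arctan2(s["tcp_rot"][1],s["tcp_rot"][0])%(2*np.pi)-2*np.pi, "w",round(float(s["width"]),3))
E
python3 st.py
```

```text
t 7.5 sealer xy mm [17.14 -7.08] z 0.092 F sealer [-1.87  0.31  2.7 ] Tz [ 0.085  0.205 -0.038] head -0.12156437875807935 w 0.29
```

Emit:
arm_command(steps=[0.03, 0, 0, 0, 0, 0, 0, 0.03, 0, 0, 0, 0, 0, 0, 0, 0, 0, 0, 0, 0, 0])

```text
time: 7.88
tool_pos: [0.5611, -0.1137, 0.092]
tcp_rot: [-3.136, 0.191, 0.0]
wrist_force: [-1.9, 0.3, 0.8]
width: 0.289
```

```bash
python3 st.py
```

```text
t 7.875 sealer xy mm [18.81 -7.1 ] z 0.092 F sealer [-1.93  0.15  0.85] Tz [-0.004  0.124 -0.001] head -0.12164043847125416 w 0.289
```

Emit:
arm_command(steps=[0.03, 0, 0, 0, 0, 0, 0, 0, 0, 0, 0, 0, 0, 0])

```text
time: 8.12
tool_pos: [0.562, -0.1138, 0.092]
tcp_rot: [-3.136, 0.191, 0.0]
wrist_force: [-1.2, -0.4, -0.5]
width: 0.288
```

```bash
python3 st.py
```

```text
t 8.125 sealer xy mm [19.77 -7.14] z 0.092 F sealer [-1.15 -0.48 -0.48] Tz [ 0.066  0.119 -0.065] head -0.1216132960744547 w 0.288
```

Emit:
arm_command(steps=[0.03, 0, 0, 0, 0, 0, 0, 0, 0, 0, 0, 0, 0, 0])

```text
time: 8.38
tool_pos: [0.5629, -0.1139, 0.092]
tcp_rot: [-3.136, 0.191, 0.0]
wrist_force: [-0.9, -0.1, -1.5]
width: 0.286
```

```bash
python3 st.py
```

```text
t 8.375 sealer xy mm [20.64 -7.16] z 0.092 F sealer [-0.87 -0.18 -1.52] Tz [0.014 0.047 0.032] head -0.12163254296937609 w 0.286
```

Emit:
arm_command(steps=[0.02, 0, 0, 0, 0, 0, 0, 0, 0, 0, 0, 0, 0, 0])

```text
time: 8.62
tool_pos: [0.5631, -0.114, 0.092]
tcp_rot: [-3.136, 0.191, 0.002]
wrist_force: [-2.3, 0.6, -1.1]
width: 0.284
```

Emit:
arm_command(steps=[0.02, 0, 0, 0, 0, 0, 0, 0, 0, 0, 0, 0, 0, 0])

```text
time: 8.88
tool_pos: [0.5632, -0.1141, 0.092]
tcp_rot: [3.136, -0.19, -0.003]
wrist_force: [-4.9, 0.1, 0.8]
width: 0.284
```

Emit:
arm_command(steps=[0.02, 0, 0, 0, 0, 0, 0, 0, 0, 0, 0, 0, 0, 0])

```text
time: 9.12
tool_pos: [0.5633, -0.1142, 0.092]
tcp_rot: [3.136, -0.19, -0.005]
wrist_force: [-8.0, -0.3, 1.6]
width: 0.286
```

```bash
python3 st.py; python3 shot.py wrist w6
```

```text
t 9.125 sealer xy mm [21.09 -7.35] z 0.092 F sealer [-7.9  -1.14  1.57] Tz [-0.087  0.758  0.122] head -0.12126396501000958 w 0.286
9.125 [ 0.5633 -0.1142  0.092 ] [ 3.1358 -0.1904 -0.0049] [-7.98 -0.32  1.57] [-0.087  0.758  0.122] 0.286 [-0.24  0.22  1.96 -0.    0.96 -0.12]
```

View pics/w6.png

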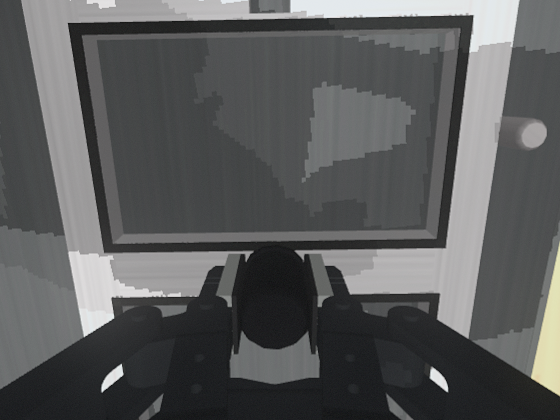

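Emit:
arm_command(steps=[0.01, 0.07, 0, 0, 0, 0, 0, 0, 0.08, 0, 0, 0, 0, 0, 0, 0.08, 0, 0, 0, 0, 0, 0.01, 0.05, 0, 0, 0, 0, 0, 0, 0, 0, 0, 0, 0, 0, 0, 0, 0, 0, 0, 0, 0])

```text
time: 9.93
tool_pos: [0.5626, -0.1212, 0.092]
tcp_rot: [-3.134, 0.19, 0.006]
wrist_force: [-7.0, 5.5, 4.0]
width: 0.281
```

```bash
python3 st.py
```

```text
t 9.925 sealer xy mm [ 21.12 -14.45] z 0.092 F sealer [-7.58  4.76  3.95] Tz [0.64  0.863 0.11 ] head -0.12142517320251045 w 0.281
```

Emit:
arm_command(steps=[0, 0.04, 0, 0, 0, 0, 0, 0, 0.04, 0, 0, 0, 0, 0, 0, 0, 0, 0, 0, 0, 0])

```text
time: 10.3
tool_pos: [0.5624, -0.1236, 0.092]
tcp_rot: [-3.134, 0.191, 0.006]
wrist_force: [-7.3, 4.1, 2.8]
width: 0.286
```

Emit:
arm_command(steps=[0, 0.03, 0, 0, 0, 0, 0, 0, 0.03, 0, 0, 0, 0, 0, 0, 0, 0, 0, 0, 0, 0])

```text
time: 10.68
tool_pos: [0.5622, -0.1253, 0.092]
tcp_rot: [-3.134, 0.191, 0.006]
wrist_force: [-7.2, 3.8, 3.1]
width: 0.287
```

```bash
python3 st.py
```

```text
t 10.675 sealer xy mm [ 21.1  -18.55] z 0.092 F sealer [-7.58  3.05  3.11] Tz [0.733 0.815 0.125] head -0.12145371341323141 w 0.287
```

Emit:
arm_command(steps=[0, 0.03, 0, 0, 0, 0, 0, 0, 0, 0, 0, 0, 0, 0])

```text
time: 10.92
tool_pos: [0.5621, -0.1262, 0.092]
tcp_rot: [-3.134, 0.191, 0.006]
wrist_force: [-7.5, 5.1, 2.1]
width: 0.287
```

```bash
python3 st.py
```

```text
t 10.925 sealer xy mm [ 21.12 -19.45] z 0.092 F sealer [-8.03  4.28  2.15] Tz [0.618 0.764 0.087] head -0.12145606902232498 w 0.287
```

Emit:
arm_command(steps=[0, 0.03, 0, 0, 0, 0, 0, 0, 0, 0, 0, 0, 0, 0])

```text
time: 11.18
tool_pos: [0.562, -0.1271, 0.092]
tcp_rot: [-3.134, 0.191, 0.006]
wrist_force: [-7.0, 4.6, 2.9]
width: 0.288
```

Emit:
arm_command(steps=[0, 0.03, 0, 0, 0, 0, 0, 0, 0, 0, 0, 0, 0, 0])

```text
time: 11.42
tool_pos: [0.5619, -0.128, 0.092]
tcp_rot: [-3.134, 0.191, 0.006]
wrist_force: [-8.1, 4.8, 3.0]
width: 0.289
```

```bash
python3 st.py
```

```text
t 11.425 sealer xy mm [ 21.14 -21.25] z 0.092 F sealer [-8.55  3.98  3.  ] Tz [0.664 0.768 0.162] head -0.12148370070452064 w 0.289
```

Emit:
arm_command(steps=[0, 0.03, 0, 0, 0, 0, 0, 0, 0, 0, 0, 0, 0, 0])

```text
time: 11.68
tool_pos: [0.5618, -0.1289, 0.092]
tcp_rot: [-3.134, 0.191, 0.006]
wrist_force: [-7.3, 4.1, 3.5]
width: 0.287
```

```bash
python3 st.py
```

```text
t 11.675 sealer xy mm [ 21.1  -22.16] z 0.092 F sealer [-7.64  3.32  3.5 ] Tz [0.605 0.831 0.186] head -0.1214499768622268 w 0.287
```

Emit:
arm_command(steps=[0, 0.03, 0, 0, 0, 0, 0, 0, 0, 0, 0, 0, 0, 0])

```text
time: 11.92
tool_pos: [0.5618, -0.1291, 0.092]
tcp_rot: [-3.132, 0.191, 0.006]
wrist_force: [-6.5, 7.1, 3.5]
width: 0.287
```

Emit:
arm_command(steps=[0, 0.03, 0, 0, 0, 0, 0, 0, 0, 0, 0, 0, 0, 0])

```text
time: 12.18
tool_pos: [0.5618, -0.1291, 0.092]
tcp_rot: [-3.131, 0.191, 0.006]
wrist_force: [-6.6, 9.8, 3.5]
width: 0.288
```

```bash
python3 st.py;python3 shot.py wrist w7; python3 shot.py side s7; python3 -c "
import cv2;s=cv2.imread('pics/s7.png');cv2.imwrite('pics/s7z.png',cv2.resize(s[100:250,260:460],(800,600),interpolation=2))"
```

```text
t 12.175 sealer xy mm [ 21.1  -22.32] z 0.092 F sealer [-7.53  9.03  3.52] Tz [1.473 0.669 0.153] head -0.1220216368257967 w 0.288
12.175 [ 0.5618 -0.1291  0.092 ] [-3.1308  0.1913  0.0056] [-6.56  9.75  3.52] [1.473 0.669 0.153] 0.288 [-0.27  0.22  1.96  0.    0.97 -0.15]
12.225 [ 0.5618 -0.1291  0.092 ] [-3.1309  0.1912  0.0056] [-6.08 10.4   3.62] [1.488 0.756 0.165] 0.288 [-0.27  0.22  1.96  0.    0.97 -0.15]
```

View pics/s7z.png

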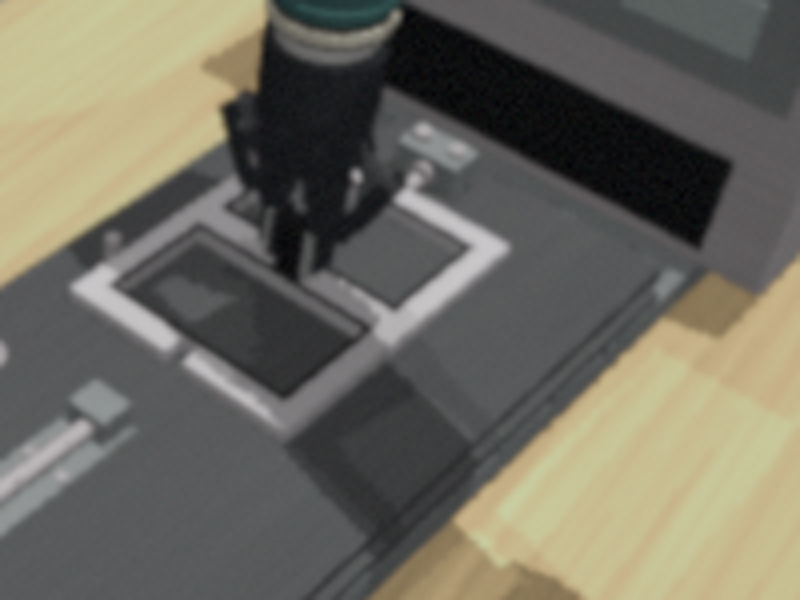

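Emit:
arm_command(steps=[0.03, 0.02, 0, 0, 0, 0, 0, 0.02, 0.01, 0, 0, 0, 0, 0, 0, 0, 0, 0, 0, 0, 0])

```text
time: 12.65
tool_pos: [0.5618, -0.1291, 0.092]
tcp_rot: [-3.129, 0.191, 0.011]
wrist_force: [-10.0, 14.0, 8.1]
width: 0.291
```

```bash
python3 st.py
```

```text
t 12.65 sealer xy mm [ 21.12 -22.36] z 0.092 F sealer [-11.35  12.93   8.07] Tz [1.981 1.146 0.093] head -0.1220938753228733 w 0.291
```

Emit:
arm_command(steps=[0.04, 0, -0.02, 0, 0, 0, 0, 0.03, 0, 0, 0, 0, 0, 0, 0, 0, 0, 0, 0, 0, 0, 0, 0, 0, 0, 0, 0, 0])

```text
time: 13.15
tool_pos: [0.5619, -0.1292, 0.0919]
tcp_rot: [-3.129, 0.192, 0.017]
wrist_force: [-16.1, 12.9, 9.7]
width: 0.282
```

```bash
python3 st.py
```

```text
t 13.15 sealer xy mm [ 21.2  -22.43] z 0.0919 F sealer [-17.38  11.18   9.68] Tz [ 1.917  1.826 -0.065] head -0.12244468642234008 w 0.282
```

Emit:
arm_command(steps=[-0.04, 0, 0, 0, 0, 0, 0, 0, 0, 0, 0, 0, 0, 0, 0, 0, 0, 0, 0, 0, 0.6, 0, 0, 0, 0, 0, 0, 0.6, 0, 0, 0, 0, 0, 0, 0.6, 0, 0, 0, 0, 0, 0, 0.8])

```text
time: 13.9
tool_pos: [0.566, -0.1337, 0.0932]
tcp_rot: [3.135, -0.191, 0.002]
wrist_force: [0.8, 0.1, 0.4]
width: 0.789
```

```bash
python3 st.py;python3 shot.py wrist w8
```

```text
t 13.9 sealer xy mm [ 25.72 -26.49] z 0.0932 F sealer [0.8  0.2  0.41] Tz [-0.065  0.016 -0.045] head -0.12193630815599565 w 0.789
13.9 [ 0.566  -0.1337  0.0932] [ 3.1355e+00 -1.9140e-01  1.6000e-03] [0.82 0.12 0.41] [-0.065  0.016 -0.045] 0.789 [-0.27  0.23  1.95 -0.    0.96 -0.15]
```

View pics/w8.png

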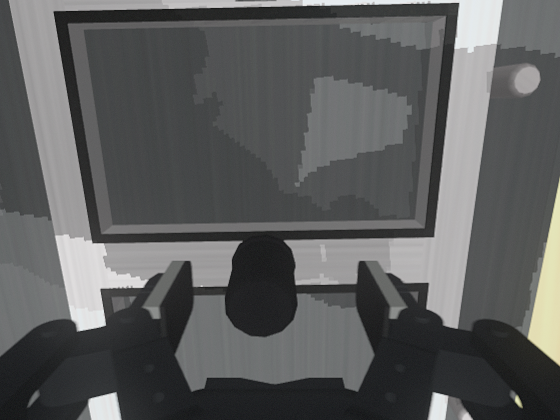

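Emit:
arm_command(steps=[0, 0, -0.95, 0, 0, 0, 1, 0, 0, -0.95, 0, 0, 0, 1, 0, 0, -0.95, 0, 0, 0, 1, 0, 0, -0.95, 0, 0, 0, 1, -0.04, -1, -0.5, 0, 0, 0, 1, -0.04, -1, -0.5, 0, 0, 0, 1, -0.04, -1, -0.5, 0, 0, 0, 1, 0, 0, 0, 0, 0, 0, 1])

```text
time: 14.95
tool_pos: [0.5739, -0.0422, 0.2536]
tcp_rot: [-3.136, 0.187, -0.005]
wrist_force: [-0.9, 0.5, 0.3]
width: 1.001
```

```bash
python3 st.py;python3 shot.py wrist w9
```

```text
t 14.95 sealer xy mm [24.2  65.34] z 0.2536 F sealer [-0.93  0.41  0.25] Tz [-0.023 -0.055  0.033] head -0.11913711274974847 w 1.001
14.95 [ 0.5739 -0.0422  0.2536] [-3.1359  0.187  -0.0053] [-0.88  0.5   0.25] [-0.023 -0.055  0.033] 1.001 [-0.12  0.07  1.81  0.    1.26  0.  ]
```

View pics/w9.png

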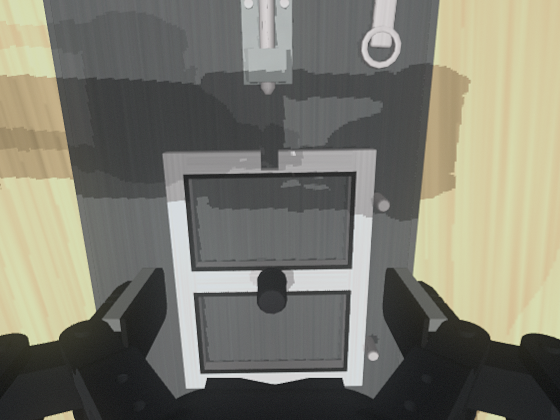

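The plate is on both dowels, at (383,205) and (373,356). The notch at (269,160) lines up with the bolt tip at (267,88). I'll move on to the bolt.

Run:
```python
from h import *
w=dict(np.load("w9.npz"))
S=np.array([.54311,-.10470]);y=-.103;e=np.array([np.cos(y),np.sin(y)]);g=np.array([-e[1],e[0]])
def to(uv,z):
    q=onz(w,uv,z)[:,:2]-S;return np.round(np.c_[q@e,q@g]*1000,1)
print("corners",to([(376,150),(163,153)],.072),"right edge",to([(372.5,240),(363,384)],.072))
print("dowels",to([(384,206),(374,356)],.084))
print("notch bottom",to([(270,169)],.072),"tip",to([(267,93)],.066))
```

```text
corners [[110.4  95. ]
 [-68.8  95.4]] right edge [[ 112.2   14.1]
 [ 111.7 -143.1]]
dowels [[ 116.7   49.3]
 [ 117.2 -100. ]]
notch bottom [[21.  80.3]] tip [[ 19.7 142.3]]
```

Emit:
arm_command(steps=[-0.04, -1, 0, 0, 0, -0.04, 1, -0.04, -1, 0, 0, 0, -0.04, 1, -0.04, -1, 0, 0, 0, -0.04, 1, -0.04, -1, 0, 0, 0, -0.04, 1, -0.04, -1, 0, 0, 0, 0, 1, -0.04, -1, 0, 0, 0, 0, 1, -0.04, -1, 0, 0, 0, 0, 1, 0, 0, 0, 0, 0, 0, 1, 0, 0, 0, 0, 0, 0, 1])

```text
time: 16.12
tool_pos: [0.5875, 0.1648, 0.251]
tcp_rot: [3.136, -0.165, -0.002]
wrist_force: [-0.3, 0.3, 0.1]
width: 0.996
```

```bash
python3 st.py;python3 shot.py wrist w10
```

```text
t 16.125 sealer xy mm [ 16.43 272.66] z 0.251 F sealer [-0.3   0.25  0.06] Tz [-0.014 -0.02  -0.007] head -0.10529724716609934 w 0.996
16.125 [0.5875 0.1648 0.251 ] [ 3.136e+00 -1.653e-01 -2.000e-03] [-0.27  0.28  0.06] [-0.014 -0.02  -0.007] 0.996 [ 0.23  0.14  1.74 -0.    1.26  0.34]
```

View pics/w10.png

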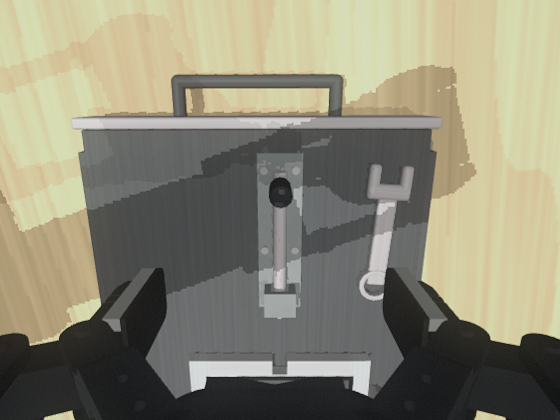

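Run:
```python
from h import *
w=dict(np.load("w10.npz"))
S=np.array([.54311,-.10470]);y=-.103;e=np.array([np.cos(y),np.sin(y)]);g=np.array([-e[1],e[0]])
q=onz(w,[(281,198.5)],.116);print(q,(q[0,:2]-S)@e,(q[0,:2]-S)@g)
```

```text
[[0.59204846 0.16538163 0.116     ]] 0.020909849401143325 0.2736819991863778
```

Emit:
arm_command(steps=[0.07, -0.03, 0.95, 0, 0, 0, 0.7, 0.07, -0.03, 0.95, 0, 0, 0, 0.7, 0, 0, 0.95, 0, 0, 0, 0.7, 0, 0, 0.95, 0, 0, 0, 0.7, 0, 0, 0.95, 0, 0, 0, 0.7, 0, 0, 0.25, 0, 0, 0, 0.7, 0, 0, 0, 0, 0, 0, 0.7, 0, 0, 0, 0, 0, 0, 0.7])

```text
time: 17.18
tool_pos: [0.5932, 0.1674, 0.1035]
tcp_rot: [-3.137, 0.165, -0.004]
wrist_force: [-0.1, -0.2, -0.4]
width: 0.7
```

```bash
python3 st.py;python3 shot.py wrist w11
```

```text
t 17.175 sealer xy mm [ 21.89 275.78] z 0.1035 F sealer [-0.06 -0.25 -0.4 ] Tz [-0.012  0.071  0.015] head -0.10526082576169316 w 0.7
17.175 [0.5932 0.1674 0.1035] [-3.1365  0.1652 -0.0039] [-0.09 -0.24 -0.4 ] [-0.012  0.071  0.015] 0.7 [ 0.23  0.28  1.87 -0.    1.    0.34]
```

View pics/w11.png

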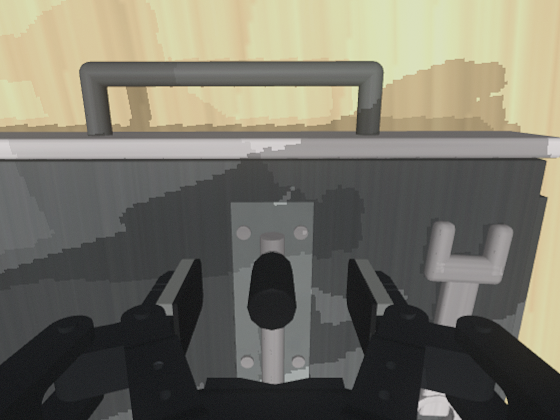

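The bolt knob at (272,305) sits between the pads. Closing on it.

Emit:
arm_command(steps=[0, 0, 0.15, 0, 0, 0, 0.7, 0, 0, 0, 0, 0, 0, 0.2, 0, 0, 0, 0, 0, 0, 0, 0, 0, 0, 0, 0, 0, 0, 0, 0, 0, 0, 0, 0, 0], squeeze=40)

```text
time: 17.85
tool_pos: [0.5922, 0.1675, 0.0976]
tcp_rot: [-3.137, 0.164, -0.001]
wrist_force: [0.9, -0.9, 0.0]
width: 0.197
```

```bash
python3 st.py
```

```text
t 17.85 sealer xy mm [ 20.84 275.8 ] z 0.0976 F sealer [ 0.99 -0.81  0.02] Tz [-0.021 -0.016  0.019] head -0.10475791696276726 w 0.197
```

Emit:
arm_command(steps=[0, 0.2, 0, 0, 0, 0, 0, 0, 0.3, 0, 0, 0, 0, 0, 0, 0.3, 0, 0, 0, 0, 0, 0, 0.3, 0, 0, 0, 0, 0, 0, 0.3, 0, 0, 0, 0, 0, 0, 0.3, 0, 0, 0, 0, 0, 0, 0.1, 0, 0, 0, 0, 0, 0, 0, 0, 0, 0, 0, 0])

```text
time: 18.85
tool_pos: [0.5865, 0.1128, 0.0975]
tcp_rot: [3.136, -0.165, 0.0]
wrist_force: [1.6, -1.1, 1.2]
width: 0.196
```

```bash
python3 st.py;python3 shot.py wrist w12
```

```text
t 18.85 sealer xy mm [ 20.82 220.8 ] z 0.0975 F sealer [ 1.68 -0.93  1.23] Tz [-0.19  -0.179 -0.   ] head -0.10494368534328835 w 0.196
18.85 [0.5865 0.1128 0.0975] [ 3.1361e+00 -1.6470e-01  5.0000e-04] [ 1.58 -1.1   1.23] [-0.19  -0.179 -0.   ] 0.196 [ 0.15  0.25  1.91 -0.    0.98  0.25]
```

View pics/w12.png

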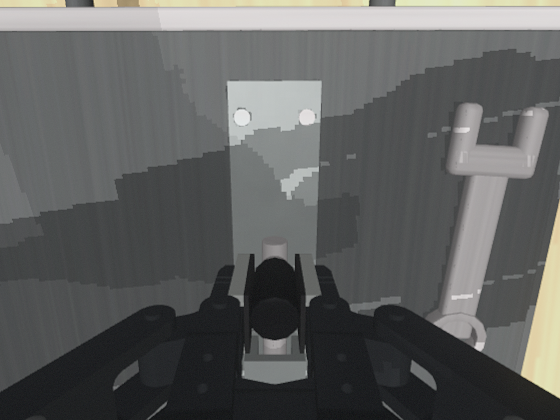

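Bolt has advanced 55 mm with no contact yet, so I'll continue in small steps.

Emit:
arm_command(steps=[0, 0.05, 0, 0, 0, 0, 0, 0, 0.05, 0, 0, 0, 0, 0, 0, 0, 0, 0, 0, 0, 0])

```text
time: 19.27
tool_pos: [0.5863, 0.1111, 0.0975]
tcp_rot: [-3.137, 0.164, -0.001]
wrist_force: [1.9, 3.0, 1.7]
width: 0.199
```

Emit:
arm_command(steps=[0, 0.05, 0, 0, 0, 0, 0, 0, 0, 0, 0, 0, 0, 0])

```text
time: 19.52
tool_pos: [0.5861, 0.1093, 0.0976]
tcp_rot: [-3.137, 0.165, -0.001]
wrist_force: [2.3, 2.3, 1.7]
width: 0.201
```

Emit:
arm_command(steps=[0, 0.03, 0, 0, 0, 0, 0, 0, 0, 0, 0, 0, 0, 0])

```text
time: 19.77
tool_pos: [0.5861, 0.1083, 0.0975]
tcp_rot: [-3.137, 0.165, -0.001]
wrist_force: [3.4, 1.6, 2.4]
width: 0.199
```

```bash
python3 st.py
```

```text
t 19.775 sealer xy mm [ 20.82 216.28] z 0.0975 F sealer [3.17 1.98 2.41] Tz [ 0.374 -0.44  -0.002] head -0.10487457361677688 w 0.199
```

Emit:
arm_command(steps=[0.015, 0.03, 0, 0, 0, 0, 0, 0, 0, 0, 0, 0, 0, 0])

```text
time: 20.02
tool_pos: [0.586, 0.1074, 0.0975]
tcp_rot: [3.137, -0.165, -0.001]
wrist_force: [0.5, 1.9, 5.0]
width: 0.195
```

Emit:
arm_command(steps=[0, 0.03, 0, 0, 0, 0, 0, 0, 0, 0, 0, 0, 0, 0])

```text
time: 20.27
tool_pos: [0.5859, 0.1065, 0.0975]
tcp_rot: [3.137, -0.165, -0.001]
wrist_force: [-0.8, 2.2, 5.7]
width: 0.2
```

Emit:
arm_command(steps=[0, 0.03, 0, 0, 0, 0, 0, 0, 0, 0, 0, 0, 0, 0])

```text
time: 20.52
tool_pos: [0.5858, 0.1056, 0.0975]
tcp_rot: [3.137, -0.165, -0.001]
wrist_force: [0.1, 3.1, 5.6]
width: 0.196
```

```bash
python3 st.py
```

```text
t 20.525 sealer xy mm [ 20.84 213.57] z 0.0975 F sealer [-0.19  3.07  5.63] Tz [ 0.413 -0.062 -0.005] head -0.10490988182908367 w 0.196
```

Emit:
arm_command(steps=[0, 0.03, 0, 0, 0, 0, 0, 0, 0, 0, 0, 0, 0, 0])

```text
time: 20.78
tool_pos: [0.5858, 0.1054, 0.0975]
tcp_rot: [-3.136, 0.165, 0.0]
wrist_force: [-0.6, 5.5, 5.3]
width: 0.196
```

Emit:
arm_command(steps=[0, 0.03, 0, 0, 0, 0, 0, 0, 0, 0, 0, 0, 0, 0])

```text
time: 21.02
tool_pos: [0.5858, 0.1052, 0.0975]
tcp_rot: [-3.135, 0.165, 0.0]
wrist_force: [1.2, 7.9, 4.5]
width: 0.197
```

Emit:
arm_command(steps=[0, 0.03, 0, 0, 0, 0, 0, 0, 0, 0, 0, 0, 0, 0])

```text
time: 21.28
tool_pos: [0.5858, 0.1052, 0.0975]
tcp_rot: [-3.134, 0.165, -0.0]
wrist_force: [0.7, 10.3, 4.3]
width: 0.195
```

```bash
python3 st.py
```

```text
t 21.275 sealer xy mm [ 20.86 213.13] z 0.0975 F sealer [-0.34 10.27  4.27] Tz [ 1.571e+00 -9.800e-02 -1.000e-03] head -0.10550710483040948 w 0.195
```

Emit:
arm_command(steps=[0, 0.03, 0, 0, 0, 0, 0, 0, 0.02, 0, 0, 0, 0, 0, 0, 0, 0, 0, 0, 0, 0, 0, 0, 0, 0, 0, 0, 0])

```text
time: 21.78
tool_pos: [0.5858, 0.105, 0.0976]
tcp_rot: [-3.132, 0.166, -0.001]
wrist_force: [1.3, 13.9, 2.5]
width: 0.198
```

```bash
python3 st.py;python3 shot.py top t13;python3 shot.py side s13;  python3 -c "
import cv2,numpy as np
s=cv2.imread('pics/t13.png');o=cv2.resize(s[145:300,220:460],(800,517),interpolation=2);cv2.imwrite('pics/t13z.png',o)
s=cv2.imread('pics/s13.png');cv2.imwrite('pics/s13z.png',cv2.resize(s[110:300,195:435],(758,600),interpolation=2))"
```

```text
t 21.775 sealer xy mm [ 20.88 212.94] z 0.0976 F sealer [-0.15 13.95  2.48] Tz [ 2.13  -0.152 -0.049] head -0.10573261390515576 w 0.198
21.775 [0.5858 0.105  0.0976] [-3.1316e+00  1.6570e-01 -1.0000e-03] [ 1.28 13.89  2.48] [ 2.13  -0.152 -0.049] 0.198 [0.13 0.25 1.92 0.01 0.98 0.23]
21.825 [0.5858 0.1049 0.0976] [-3.1317e+00  1.6570e-01 -9.0000e-04] [ 1.37 15.68  2.76] [ 2.221 -0.135 -0.05 ] 0.196 [0.13 0.25 1.92 0.01 0.98 0.23]
```

View pics/t13z.png

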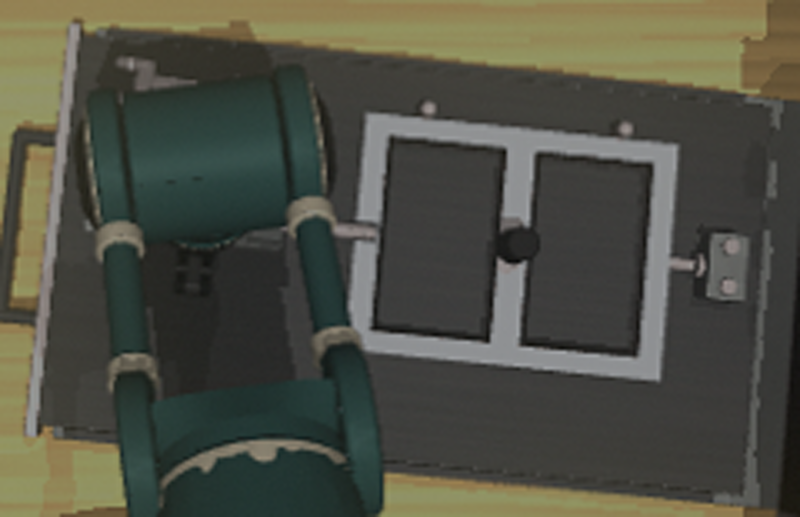

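View pics/s13z.png

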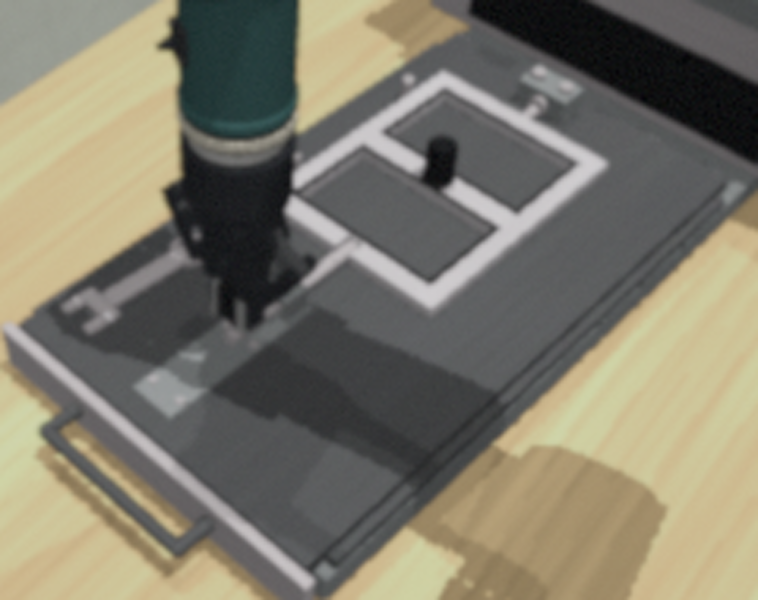

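The bolt is in the notch, and the plate is square on the dowels and touching the stop nose. Releasing and lifting clear.

Emit:
arm_command(steps=[0, 0, 0, 0, 0, 0, 0.5, 0, 0, 0, 0, 0, 0, 0.7, 0, 0, 0, 0, 0, 0, 0.7, 0, 0, -0.5, 0, 0, 0, 0.7, 0, 0, -0.95, 0, 0, 0, 0.7, 0, 0, -0.95, 0, 0, 0, 0.7, 0, 0, -0.95, 0, 0, 0, 0.7, 0, 0, -0.95, 0, 0, 0, 0.7, 0, 0, -0.95, 0, 0, 0, 0.7, 0, 0, 0, 0, 0, 0, 0.7])

```text
time: 23.12
tool_pos: [0.5876, 0.1015, 0.2594]
tcp_rot: [-3.136, 0.165, -0.012]
wrist_force: [-0.5, 0.6, -0.1]
width: 0.702
```

```bash
python3 st.py;python3 shot.py wrist w14;python3 shot.py top t14;python3 -c "
import cv2
s=cv2.imread('pics/t14.png');cv2.imwrite('pics/t14z.png',cv2.resize(s[145:300,220:460],(800,517),interpolation=2))"
```

```text
t 23.125 sealer xy mm [ 23.08 209.65] z 0.2594 F sealer [-0.56  0.58 -0.11] Tz [0.015 0.045 0.013] head -0.1051454352244372 w 0.702
23.125 [0.5876 0.1015 0.2594] [-3.1361  0.165  -0.0115] [-0.5   0.63 -0.11] [0.015 0.045 0.013] 0.702 [ 0.13  0.1   1.77 -0.    1.26  0.23]
23.175 [0.5865 0.1014 0.2571] [-3.1367  0.1649 -0.006 ] [ 0.49  0.   -0.25] [-0.036  0.012 -0.005] 0.703 [ 0.13  0.1   1.77 -0.    1.26  0.23]
```

View pics/w14.png

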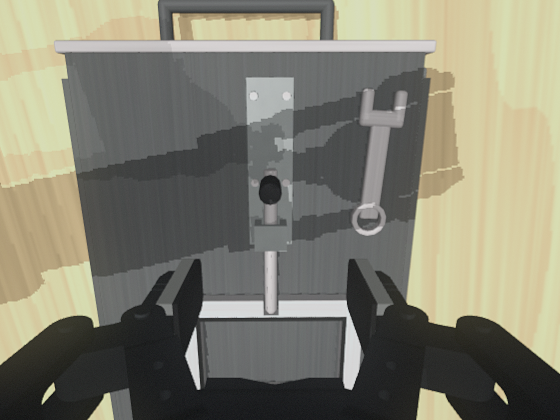

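View pics/t14z.png

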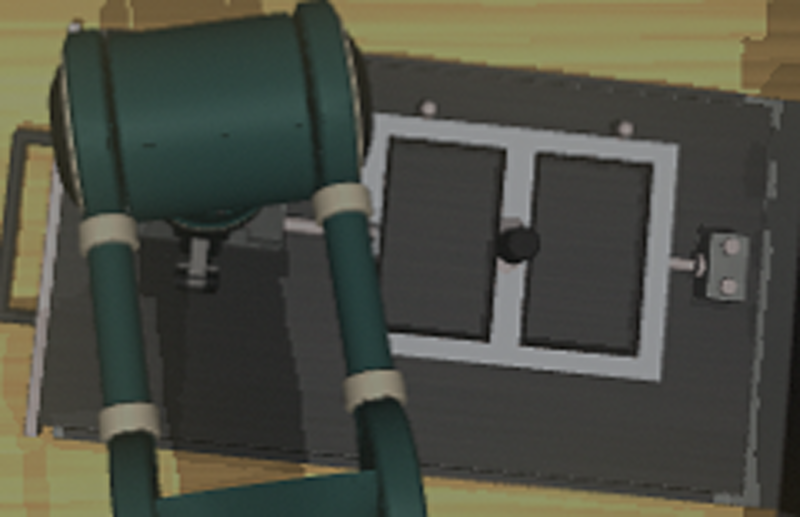

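Run:
```python
from h import *
c=dict(np.load("t14.npz"));im=c["img"].astype(float).mean(2)
# subpixel: edge row crossing along columns, dowel centroids
def dow(x,y):
    p=im[y-5:y+6,x-5:x+6];w=np.clip(p-90,0,None);print(p.max().round());Y,X=np.mgrid[y-5:y+6,x-5:x+6]
    w[Y>y+2]=0
    return [(w*X).sum()/w.sum(),(w*Y).sum()/w.sum()]
D=[dow(348,177),dow(407,183)]
E=[]
for x in list(range(338,345))+list(range(353,402,4))+[412,416]:
    col=im[:,x];y0=int(179.5+(x-333)*.1)
    for y in range(y0-4,y0+6):
        if col[y]<100<=col[y+1]: E.append((x,y+(100-col[y])/(col[y+1]-col[y])));break
d=onz(c,D,.084);e=onz(c,E,.072)
ey=(d[0]-d[1])[:2];print(np.linalg.norm(ey));ey/=np.linalg.norm(ey);ex=np.array([ey[1],-ey[0]]);S=(d[0]+d[1])[:2]/2-ex*.116+ey*.025
t=np.c_[(e[:,:2]-S)@ex,(e[:,:2]-S)@ey]*1000;print(np.round(t,1).tolist());print(np.polyfit(t[:,1],t[:,0],1))
```

```text
150.0
150.0
0.14999590462385076
[[110.7, 73.9], [110.5, 71.4], [109.7, 68.8], [109.8, 66.2], [110.0, 63.7], [110.2, 61.2], [110.3, 58.6], [110.2, 35.7], [110.6, 25.5], [109.9, 15.2], [110.8, 5.1], [110.3, -5.2], [110.4, -15.4], [110.6, -25.6], [110.2, -35.9], [110.9, -46.1], [110.1, -56.4], [110.3, -66.7], [110.7, -77.0], [110.1, -87.3], [110.3, -115.7], [110.4, -126.0]]
[-1.30772713e-03  1.10315637e+02]
```

The measured edge lies at x = 110.3 mm, square to within 1.3 mrad, so the plate is home. Handing in.

```bash
python3 -c "
from workcell import bot
print(bot.finish_job())"
```

```text
the job is handed in; nothing more can be done
None
```

The plate is seated on both dowels and the stop screw, and the bolt is in its notch. I handed the job in at about 23 s of the 59 s allowed.

- **Plate:** I gripped it by the lift knob, turned it square and pushed it onto the dowels. It then slid along them until it met the stop nose. The final preload read at the wrist was about 17 N across the two dowels together and about 11 N along the drawer, part of which is friction. The dowel and stop forces were not measured one by one; the small yaw moment suggests the two dowels shared the load.
- **Bolt:** I slid it about 63 mm until it met the notch bottom. I then pressed with about 14–16 N at the wrist, which is roughly 11–12 N on the plate after the bolt's 3 N drag. Then I let go and lifted clear.
- **Last checks:** In the final top picture the plate's edge is at x = 110.3 mm (home is 110), square to about 1 mrad, with the stop nose touching and the bolt in the notch. The wrist reads about 0 N.
- **Bystanders:** The arm did not touch the spanner, cup or lunch tray. The spanner looked unmoved in the last wrist picture; I did not re-measure the cup or tray.
- **Disagreement:** The camera and arm positions differed by 2–4 mm in places, so I set the contacts by force rather than by position.

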